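# Seal the lid of a food pan and close its vent

### The arm

A 6-joint arm with a two-finger parallel gripper is mounted at the origin on a cart in front of the work surface, level with it; the furniture and walls round the work are solid. World frame = base frame: x ahead of the robot, y to its left, z up, the work surface at z = 0. Lengths are in m, angles in rad, forces in N, time in s.
With the tool pointing down it reaches from about 0.25 to 0.775 m from the base axis. Payload 4 kg.
Tool frame: the origin (TCP) lies at the very end of the fingers, on their centre line; the grasp point (between the pads) lies 19 mm behind it; z points along the fingers, y is the line along which they close (so a half turn about z gives the same grasp; the last joint's range is limited). The gripper opens to 94 mm and grips with 3 to 60 N. Pads are 16 mm wide; open, the fingers measure 119 mm over their backs; the gripper's body (75 mm by 177 mm) begins 78 mm behind the grasp point.
Start: joints at [-1.45, 0.087, 1.371, -0, 1.684, -0.103], TCP at [0.122, -0.536, 0.206] pointing down, gripper open.
Joint ranges: [-3.1, 3.1], [-0.76, 2.03], [0.27, 2.55], [-1.08, 4.22], [0.17, 2.65], [-2.57, 2.57]. Speed limits (rad/s): [2.79, 2.79, 3.14, 3.14, 3.14, 3.14].

### API

Orientations are given as [roll, pitch, yaw] about the fixed x, y, z axes, in that order (R = Rz(yaw) Ry(pitch) Rx(roll)).
In Python, from bench import robot, vision gives the robot as it stands.
- The arm moves only by the shell command python3 -m crank 'ROWS'. ROWS is JSON, a list of rows, each a list of 3 entries, a list of its own where there are three numbers: the closure, from 0 (fully open) to 1 (shut), then the shift along the tool's x, y, z in m, then the turn, a rotation vector about the tool's x, y, z in degrees. A call has 1 to 8 rows; each row shifts and turns the commanded pose from where the row before left it, along the tool's axes as they then stand; what a row does not reach is not made up. A row lasts 1/10 s, in which the tool goes at most 50 mm and 8.59 degrees, less where a joint would pass 70% of its speed; a pose out of reach is approached as far as the arm can. A call with a gripper value outside its range is refused whole. The fingers move at their own pace and stop on an object; the grip force is fixed at half the most. Time passes only in rows, so rows that do not move let the fingers close. It gives the time, the measured TCP pose, the force, the opening and the grip force at its end, in the units of the state.
- robot.get_obs(): the state, without advancing time (a new reading comes with each control period).
- vision.snapshot(name): name is "side" or "top"; returns a dict with "color" (400x640x3 uint8, red, green, blue), "z_map" (400x640 float32, m along the optical axis (not along the pixel's ray), 0 where there is no reading), "fx", "fy", "cx", "cy" (pixels), "R" (3x3) and "t" (3): a world point X has camera coordinates R X + t. Camera axes: x right, y down, z forward; pixel columns grow to the right and rows downward; lengths in m; the calibration is good to about 2 mm. A picture is of the moment at which its call begins.
- robot.close_job(): hands the job in; it is judged then, once.
The state is a dict: "time": time; "joint_positions": joint angles; "qvel": joint speeds; "joint_torque": joint torques, N m; "tool_pos": TCP position; "ee_rot": TCP orientation; "wrist_force": force on the tool from outside, world axes, zero at the start; "wrist_torque": the same for the moment, N m; "width": finger opening in m; "finger_force": force on a finger pad.
Only numpy, scipy, OpenCV 4.12 (cv2) and the standard library are available. Lean on these libraries where they do the work, as an engineer would, in place of code of your own. Each camera call takes 0.05 s, during which the arm holds its last target. There are 200 camera calls.

### The job

The lid of the steel food pan has only been laid on the rubber seal and stands proud all round. Starting at the corner beside the small black vent plug, run your fingertips along the edge of the lid all the way round, either way, pressing it down without great force until it lies flush on the pan's rim; only then, with the air out, push the vent plug fully in. Touch and press only: lift nothing, and leave the other things standing where they are.

Things in the scene. Friction and masses are not known exactly. Their poses are not given: they have to be found in the camera images.
- food_pan: heavy rectangular steel food pan that stays put, 176 x 162 mm over its rim (its own x by y), corner radius 22 mm; rim top 65 mm above its origin, which is the centre of its underside on the worktop
- rim (a point): centre of the pan's mouth, level with the rim top. A black rubber seal, a rib 5 to 11 mm in from the edge, stands 7 mm above the rim at the start. It has eight sections, two a side; each gives way at about 4 N and stays where pressed. One place on the lid's edge takes 4 to 12 N, the whole lid at once about 30 N; more than 60 N on the lid is too hard
- lid: loose rigid steel lid, 0.35 to 0.55 kg, 176 x 162 mm, plate 4 mm thick, flat round its edge, polished (fingers slide on it, friction about 0.25), kept centred in the pan within 2 mm by a skirt underneath. Origin: centre of its underside, z up; 72 mm above the pan's origin at the start, 65 mm when flush. Rocks a few mm while partly down. Strap handle at x = 12, y = -37 to 37 mm, 34 mm high
- vent (a joint): the vent plug's travel: 0 = pulled up (vent open), 0.006 m = fully pushed in; it takes about 3 N and stays where it is left
- vent_top (a point): top centre of the vent plug: a black rubber mushroom of 22 mm diameter in a grey collar on the lid, at x = -34, y = -28 mm of the lid; 15 mm above the lid's top face when up, 9 mm when fully in
- edge_1 (a point): point on the lid's top face, 16 mm in from both sides at the corner beside the vent plug (-x, -y of the lid): the start. edge_1 to edge_8 follow one another round the lid, counter-clockwise from above, 65 or 72 mm apart
- edge_2 (a point): point on the lid's top face, 16 mm in from the edge, at the middle of the side between edge_1 and edge_3
- edge_3 (a point): point on the lid's top face, 16 mm in from both sides at the second corner (+x, -y)
- edge_4 (a point): point on the lid's top face, 16 mm in from the edge, at the middle of the side between edge_3 and edge_5
- edge_5 (a point): point on the lid's top face, 16 mm in from both sides at the corner farthest from the vent plug (+x, +y)
- edge_6 (a point): point on the lid's top face, 16 mm in from the edge, at the middle of the side between edge_5 and edge_7
- edge_7 (a point): point on the lid's top face, 16 mm in from both sides at the fourth corner (-x, +y)
- edge_8 (a point): point on the lid's top face, 16 mm in from the edge, at the middle of the side between edge_7 and edge_1
- herb_pan: bystander: open white-rimmed pan of herbs, 99 x 185 x 55 mm, loose
- garlic: bystander: garlic bulb, 60 mm, loose
- pepper: bystander: steel shaker, 55 mm across, 86 mm tall, loose
- oil_bottle: bystander: squeeze bottle, 55 mm across, 165 mm tall, loose
- spoon: bystander: tasting spoon, 184 mm long, lying, loose
- tongs: bystander: spring tongs, 232 mm long, lying, loose

How it is judged:
By the outcome, as a careful person would: the job done as asked, in the order asked, and still so for the second after the job is handed in, with the robot touching nothing.
It also fails if it takes over 72 s, if anything falls off the work surface, if the arm or the gripper's body presses on something with over 40 N, if the wrist force passes 120 N, or if a joint passes its speed limit or range.

## Working session

There is one attempt and no reset: what is moved stays moved. The work goes in short steps, Python scripts to look and compute and a shell command to move; the robot and the scene stay as the last step left them, time stands still between calls to the robot, and variables do not carry over. Pictures are saved under pics/ and viewed, at most 10 in all, crops included, and the job is handed in when it is done.

```bash
mkdir -p pics; ls; python3 - <<'E'
from bench import robot, vision
import cv2, numpy as np
for n in("top","side"):
    s=vision.snapshot(n); cv2.imwrite(f"pics/{n}0.png",s["color"][:,:,::-1]); np.savez(f"{n}0.npz",**s)
    print(n,s["fx"],s["cx"],s["cy"],np.round(s["R"],3).tolist(),np.round(s["t"],3))
o=robot.get_obs(); print(o)
E
```

```text
pics
top 473.2900855957406 320.15103128538937 198.61883296912336 [[-0.015, -1.0, -0.022], [-0.987, 0.019, -0.157], [0.158, 0.019, -0.987]] [0.084 0.56  1.207]
side 515.7557366539215 325.55660836301774 197.70022965028951 [[-0.982, -0.189, 0.01], [-0.123, 0.599, -0.791], [0.143, -0.778, -0.612]] [0.557 0.09  1.414]
{'time': 0.1, 'joint_positions': array([-1.45012866e+00,  8.78633726e-02,  1.37207614e+00, -3.17214882e-05,
        1.68355334e+00, -1.03114368e-01]), 'qvel': array([ 0.00145974, -0.00061397, -0.00332246,  0.00100687, -0.00031671,
        0.00148536]), 'joint_torque': array([ 2.24695119e-03, -3.41253591e+01, -3.03303123e+01,  7.19692698e-02,
        3.04020708e-02, -9.16423528e-05]), 'tool_pos': array([ 0.1219752 , -0.53581958,  0.20444457]), 'ee_rot': array([-3.13969930e+00, -1.64231248e-04,  2.23778342e-01]), 'wrist_force': array([ 0.40829304, -0.05041916,  0.11467808]), 'wrist_torque': array([ 0.03288486,  0.01737892, -0.00566176]), 'finger_force': 0.0, 'width': 0.09388267032352654}
```

View pics/top0.png

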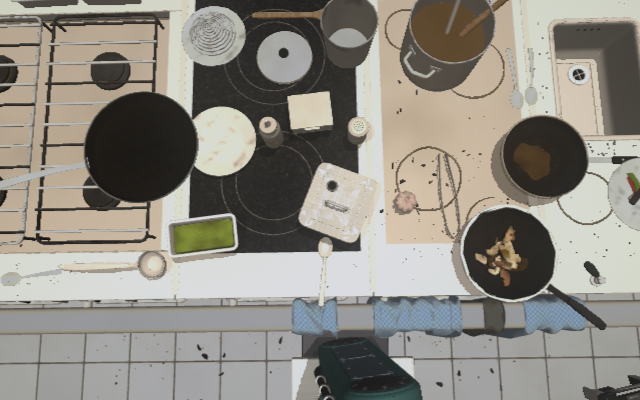

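View pics/side0.png

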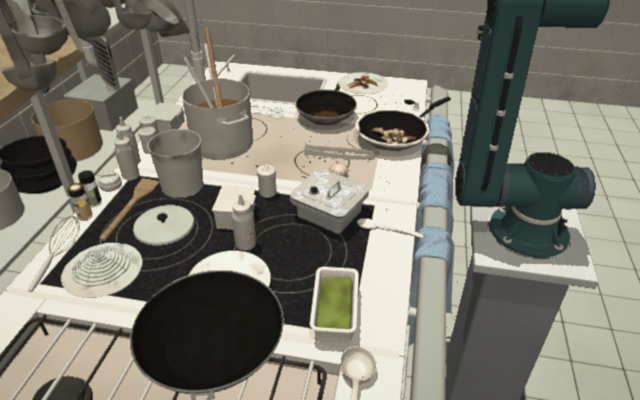

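The top view shows the lid, with corners near (322,163), (379,183), (355,241) and (299,222). The vent plug is at (332,186) and the handle at about (336,206). The start corner is therefore the upper left one, around (322,163), on the side away from the robot.

```bash
cat > h.py <<'E'
import numpy as np, cv2
def pts(s):
    v,u=np.mgrid[0:400,0:640]; z=s["z_map"]
    c=np.stack([(u-s["cx"])/s["fx"]*z,(v-s["cy"])/s["fy"]*z,z],-1)
    return (c-s["t"])@s["R"]
def ray(s,u,v,h):
    d=np.array([(u-s["cx"])/s["fx"],(v-s["cy"])/s["fy"],1])@s["R"]; o=-np.array(s["t"])@s["R"]
    return o+d*(h-o[2])/d[2]
def lidpose(s,lo=.06,hi=.09):
    P=pts(s); m=((P[...,2]>lo)&(P[...,2]<hi)&(s["z_map"]>0)).astype(np.uint8)
    m[:140]=0;m[260:]=0;m[:,:285]=0;m[:,395:]=0
    n,l,st,c=cv2.connectedComponentsWithStats(m); k=1+np.argmax(st[1:,4]); mm=l==k
    return P,mm
E
python3 - <<'E'
from h import *
s=np.load("top0.npz"); P,mm=lidpose(s)
Q=P[mm]; print(mm.sum(),np.percentile(Q[:,2],[5,25,50,75,95]))
c,_=0,0
cs,_=cv2.findContours(mm.astype(np.uint8),0,1); k=max(cs,key=cv2.contourArea)[:,0]
W=np.array([ray(s,u,v,.076)[:2] for u,v in k]).astype(np.float32)
r=cv2.minAreaRect(W);print(r); print(cv2.boxPoints(r))
# plane tilt
m2=abs(Q[:,2]-np.median(Q[:,2]))<.004
A=np.c_[Q[m2][:,:2],np.ones(m2.sum())];print(np.linalg.lstsq(A,Q[m2][:,2],rcond=None)[0])
g=s["color"].max(-1).astype(int)
b=(g<75).astype(np.uint8); b[:172]=0;b[200:]=0;b[:,:320]=0;b[:,348:]=0
n,l,st,ce=cv2.connectedComponentsWithStats(b);print(st,ce)
k=1+np.argmax(st[1:,4]);print("vent",ray(s,*ce[k],.089), P[l==k][:,2].mean())
hi=(P[...,2]>.098)&(P[...,2]<.125); hi[:180]=0;hi[225:]=0;hi[:,:300]=0;hi[:,:300]=0;hi[:,375:]=0
H=P[hi];print("handle",len(H),H.mean(0),cv2.minAreaRect(H[:,:2].astype(np.float32)))
# tall things near
for n_,a in {"garlic":(385,420,185,215),"pepper":(345,372,112,145),"bottle":(255,285,112,150),"box":(288,335,90,135)}.items():
    R=P[a[2]:a[3],a[0]:a[1]].reshape(-1,3);R=R[R[:,2]>.02];print(n_,len(R),R.min(0).round(3),R.max(0).round(3))
im=s["color"][130:260,270:430,::-1];cv2.imwrite("pics/c0.png",cv2.resize(im,None,fx=4,fy=4,interpolation=2))
E
```

```text
4114 [0.0729887  0.07555231 0.07718489 0.07885101 0.08137671]
((0.5479562282562256, 0.028973735868930817), (0.16196560859680176, 0.17733433842658997), 68.11668395996094)
[[ 0.43549427 -0.01312603]
 [ 0.60005075 -0.07922165]
 [ 0.66041815  0.0710735 ]
 [ 0.4958617   0.13716912]]
[-0.00056907 -0.00066438  0.07751055]
[[     0      0    640    400 255949]
 [   328    181      8      9     51]] [[319.49756006 199.50287362]
 [331.74509804 185.07843137]]
vent [0.58931467 0.04305314 0.089     ] 0.08891920770657886
handle 61 [0.5372555  0.033533   0.10419332] ((0.5371955633163452, 0.03260844573378563), (0.05660261958837509, 0.006726645864546299), 68.46129608154297)
garlic 359 [ 0.364 -0.181  0.021] [0.581 0.05  1.282]
pepper 444 [ 0.364 -0.056  0.021] [0.773 0.05  1.282]
bottle 548 [0.364 0.05  0.02 ] [0.762 0.252 1.282]
box 1560 [0.364 0.036 0.02 ] [0.854 0.157 1.282]
```

View pics/c0.png

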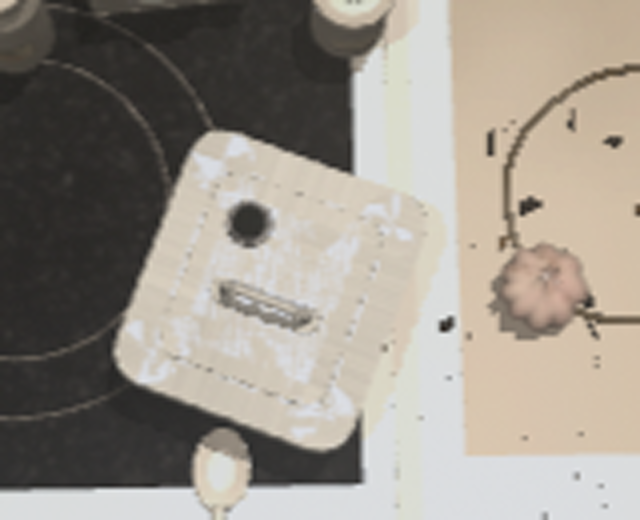

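The lid centre is about (0.548, 0.029) with its x axis at yaw 158°. The vent plug and handle positions both agree with this. Edge_1 is at about (0.639, 0.0625). I'll move above it with the fingers shut and the tool aligned to the lid.

```bash
python3 -m crank '[[1,[0.032,-0.0235,0],[0,0,0]],[1,[0.032,-0.0235,0],[0,0,0]],[1,[0.032,-0.0235,0],[0,0,0]],[1,[0.032,-0.0235,0],[0,0,0]],[1,[0.032,-0.0235,0],[0,0,0]],[1,[0.032,-0.0235,0],[0,0,0]],[1,[0.032,-0.0235,0],[0,0,0]]]'
python3 -m crank '[[1,[0.032,-0.0235,0],[0,0,0]],[1,[0.032,-0.0235,0],[0,0,0]],[1,[0.032,-0.0235,0],[0,0,0]],[1,[0.032,-0.0235,0],[0,0,0]],[1,[0.032,-0.0235,0],[0,0,0]],[1,[0.032,-0.0235,0],[0,0,0]],[1,[0.032,-0.0235,0],[0,0,0]]]'
python3 -m crank '[[1,[0.032,-0.0235,0],[0,0,0]],[1,[0.032,-0.0235,0],[0,0,0]],[1,[0.032,-0.0235,0],[0,0,0]],[1,[0.032,-0.0235,0],[0,0,0]],[1,[0.032,-0.0235,0],[0,0,0]],[1,[0.029,-0.022,0],[0,0,0]]]'
python3 -m crank '[[1,[0,0,0],[0,0,-7.9]],[1,[0,0,0],[0,0,-7.9]],[1,[0,0,0],[0,0,-7.9]],[1,[0,0,0],[0,0,-7.9]],[1,[0,0,0],[0,0,-7.9]],[1,[0,0,0],[0,0,-7.9]],[1,[0,0,0],[0,0,-7.9]],[1,[0,0,0],[0,0,0]]]'
python3 - <<'E'
from h import *
s=np.load("top0.npz");P=pts(s)
for n,(u,v) in {"bottle":(266,121),"pepper":(357,122),"box":(310,105),"pot":(350,10)}.items(): print(n,np.median(P[v-3:v+4,u-3:u+4].reshape(-1,3),0).round(3))
E
```

```text
time: 0.8
tool_pos: [0.3046, -0.3246, 0.205]
ee_rot: [-3.141, 0.0, 0.223]
wrist_force: [0.7, -0.6, -0.1]
width: 0.0419
finger_force: 0.0
time: 1.5
tool_pos: [0.4865, -0.1145, 0.205]
ee_rot: [-3.141, 0.001, 0.224]
wrist_force: [-0.1, -0.8, -0.4]
width: 0.0006
finger_force: 0.0
time: 2.1
tool_pos: [0.6399, 0.0635, 0.2044]
ee_rot: [-3.141, 0.001, 0.224]
wrist_force: [0.3, 0.4, 0.9]
width: 0.0005
finger_force: 0.0
time: 2.9
tool_pos: [0.6389, 0.0619, 0.2046]
ee_rot: [-3.14, 0.001, 1.189]
wrist_force: [-0.3, -0.0, 0.2]
width: 0.0004
finger_force: 0.0
bottle [0.743 0.203 0.146]
pepper [ 0.757 -0.026  0.086]
box [0.814 0.097 0.065]
pot [ 1.074 -0.016  0.087]
```

```bash
python3 -m crank '[[1,[0,0,0.04],[0,0,0]],[1,[0,0,0.04],[0,0,0]],[1,[0,0,0.03],[0,0,0]],[1,[0,0,0.01],[0,0,0]],[1,[0,0,0],[0,0,0]],[1,[0,0,0],[0,0,0]]]'
for i in 1 2 3 4 5; do python3 -m crank '[[1,[0,0,0.001],[0,0,0]],[1,[0,0,0.001],[0,0,0]],[1,[0,0,0],[0,0,0]]]' | grep -E "pos|wrist_f"; done
```

```text
time: 3.5
tool_pos: [0.6403, 0.0619, 0.0872]
ee_rot: [3.139, -0.001, 1.188]
wrist_force: [0.2, 0.4, 0.6]
width: 0.0007
finger_force: 0.0
tool_pos: [0.6398, 0.0619, 0.0847]
wrist_force: [0.1, -0.1, 0.1]
tool_pos: [0.639, 0.0619, 0.0812]
wrist_force: [-1.0, 0.5, -0.3]
tool_pos: [0.639, 0.0619, 0.0791]
wrist_force: [0.1, -0.6, 0.3]
tool_pos: [0.6391, 0.0619, 0.0772]
wrist_force: [-0.7, -0.2, -0.2]
tool_pos: [0.6393, 0.0619, 0.0763]
wrist_force: [-2.0, 0.3, 3.7]
```

```bash

for i in 1 2 3 4; do python3 -m crank '[[1,[0,0,0.001],[0,0,0]],[1,[0,0,0.001],[0,0,0]],[1,[0,0,0],[0,0,0]]]' | grep -E "pos|wrist_f"; done
```

```text
tool_pos: [0.6394, 0.0619, 0.0759]
wrist_force: [-3.8, 0.3, 8.8]
tool_pos: [0.6395, 0.0619, 0.0747]
wrist_force: [-4.0, 0.2, 11.2]
tool_pos: [0.6397, 0.0619, 0.073]
wrist_force: [-4.4, -0.1, 12.9]
tool_pos: [0.64, 0.062, 0.0711]
wrist_force: [-4.5, 1.0, 11.8]
```

```bash

for i in 1 2 3; do python3 -m crank '[[1,[0,0,0.001],[0,0,0]],[1,[0,0,0],[0,0,0]]]' | grep -E "pos|wrist_f"; done
```

```text
tool_pos: [0.6401, 0.062, 0.0702]
wrist_force: [-3.5, 0.1, 11.5]
tool_pos: [0.6402, 0.062, 0.07]
wrist_force: [-4.0, 0.3, 14.6]
tool_pos: [0.6405, 0.0619, 0.07]
wrist_force: [-5.1, -0.4, 17.1]
```

```bash

for i in 1 2 3 4; do python3 -m crank '[[1,[0,-0.006,0],[0,0,0]],[1,[0,-0.006,0],[0,0,0]],[1,[0,-0.006,0],[0,0,0]]]' | grep -E "pos|wrist_f"; done
python3 -m crank '[[1,[0,0,0],[0,0,0]],[1,[0,0,0],[0,0,0]]]'
```

```text
tool_pos: [0.6286, 0.0676, 0.0706]
wrist_force: [5.0, -1.6, 12.4]
tool_pos: [0.6126, 0.0744, 0.0712]
wrist_force: [5.1, -1.8, 13.8]
tool_pos: [0.5966, 0.0811, 0.0718]
wrist_force: [5.7, -1.9, 14.5]
tool_pos: [0.5803, 0.0879, 0.0721]
wrist_force: [5.8, -1.7, 14.4]
time: 8.2
tool_pos: [0.5788, 0.0884, 0.0714]
ee_rot: [3.125, -0.006, 1.189]
wrist_force: [4.1, -0.3, 15.7]
width: 0.0002
finger_force: 7.8
```

```bash

python3 -m crank '[[1,[0,-0.005,0.001],[0,0,0]],[1,[0,0,0.001],[0,0,0]],[1,[0,0,0],[0,0,0]]]' | grep -E "pos|wrist_f"
for i in 1 2 3 4; do python3 -m crank '[[1,[0,-0.006,0],[0,0,0]],[1,[0,-0.006,0],[0,0,0]],[1,[0,-0.006,0],[0,0,0]]]' | grep -E "pos|wrist_f"; done
python3 -m crank '[[1,[0,0,0],[0,0,0]],[1,[0,0,0],[0,0,0]]]'
```

```text
tool_pos: [0.5754, 0.0899, 0.0707]
wrist_force: [3.7, -1.5, 18.8]
tool_pos: [0.5594, 0.0966, 0.0704]
wrist_force: [5.6, -1.3, 15.4]
tool_pos: [0.5424, 0.1034, 0.07]
wrist_force: [5.2, -2.6, 16.4]
tool_pos: [0.5259, 0.1102, 0.07]
wrist_force: [5.7, -2.5, 16.3]
tool_pos: [0.5092, 0.1171, 0.07]
wrist_force: [6.4, -2.1, 16.3]
time: 9.9
tool_pos: [0.508, 0.1175, 0.0699]
ee_rot: [3.124, -0.008, 1.189]
wrist_force: [4.2, 0.0, 19.0]
width: 0.0002
finger_force: 9.3
```

```bash

python3 -m crank '[[1,[0,-0.003,0],[0,0,0]],[1,[0,0,0],[0,0,0]]]' | grep -E "pos|wrist_f"
for i in 1 2 3 4; do python3 -m crank '[[1,[-0.006,0,0],[0,0,0]],[1,[-0.006,0,0],[0,0,0]],[1,[-0.006,0,0],[0,0,0]]]' | grep -E "pos|wrist_f"; done
python3 -m crank '[[1,[0,0,0],[0,0,0]],[1,[0,0,0],[0,0,0]]]'
```

```text
tool_pos: [0.5059, 0.1184, 0.0699]
wrist_force: [4.1, -1.9, 17.3]
tool_pos: [0.4992, 0.1062, 0.0705]
wrist_force: [4.2, 8.6, 20.6]
tool_pos: [0.4929, 0.0899, 0.0711]
wrist_force: [2.6, 10.8, 22.1]
tool_pos: [0.4862, 0.0729, 0.0711]
wrist_force: [4.0, 9.8, 20.0]
tool_pos: [0.4781, 0.0548, 0.0694]
wrist_force: [2.2, 7.9, 17.8]
time: 11.5
tool_pos: [0.4778, 0.054, 0.0694]
ee_rot: [3.128, -0.011, 1.189]
wrist_force: [1.1, 5.1, 18.5]
width: 0.0003
finger_force: 9.6
```

```bash

for i in 1 2 3; do python3 -m crank '[[1,[-0.006,0,0],[0,0,0]],[1,[-0.006,0,0],[0,0,0]],[1,[-0.006,0,0],[0,0,0]]]' | grep -E "pos|wrist_f"; done
python3 -m crank '[[1,[-0.006,0,0],[0,0,0]],[1,[-0.003,0,0],[0,0,0]],[1,[0,0,0],[0,0,0]],[1,[0,0,0],[0,0,0]]]'
```

```text
tool_pos: [0.4713, 0.0381, 0.0694]
wrist_force: [2.7, 7.9, 17.8]
tool_pos: [0.4647, 0.0212, 0.0694]
wrist_force: [2.7, 8.4, 18.9]
tool_pos: [0.458, 0.0043, 0.0693]
wrist_force: [3.3, 9.2, 19.2]
time: 12.8
tool_pos: [0.4544, -0.0046, 0.0693]
ee_rot: [3.127, -0.01, 1.189]
wrist_force: [1.8, 7.0, 20.6]
width: 0.0004
finger_force: 10.0
```

```bash

for i in 1 2 3 4; do python3 -m crank '[[1,[0,0.006,0],[0,0,0]],[1,[0,0.006,0],[0,0,0]],[1,[0,0.006,0],[0,0,0]]]' | grep -E "pos|wrist_f"; done
python3 -m crank '[[1,[0,0.006,0],[0,0,0]],[1,[0,0,0],[0,0,0]],[1,[0,0,0],[0,0,0]]]'
```

```text
tool_pos: [0.4656, -0.011, 0.0692]
wrist_force: [-14.2, 7.9, 32.9]
tool_pos: [0.4823, -0.0184, 0.0691]
wrist_force: [-10.8, 6.6, 29.6]
tool_pos: [0.4991, -0.0253, 0.0692]
wrist_force: [-11.4, 5.6, 28.4]
tool_pos: [0.5157, -0.0321, 0.0691]
wrist_force: [-11.1, 4.9, 29.2]
time: 14.3
tool_pos: [0.5225, -0.0348, 0.0691]
ee_rot: [3.136, -0.004, 1.189]
wrist_force: [-7.3, 4.7, 24.3]
width: 0.0007
finger_force: 12.5
```

```bash

python3 -m crank '[[1,[0,0.006,-0.001],[0,0,0]],[1,[0,0.006,-0.001],[0,0,0]],[1,[0,0.006,-0.001],[0,0,0]]]' | grep -E "pos|wrist_f"
for i in 1 2 3; do python3 -m crank '[[1,[0,0.006,0],[0,0,0]],[1,[0,0.006,0],[0,0,0]],[1,[0,0.006,0],[0,0,0]]]' | grep -E "pos|wrist_f"; done
python3 -m crank '[[1,[0,0,0],[0,0,0]],[1,[0,0,0],[0,0,0]]]'
```

```text
tool_pos: [0.5377, -0.0417, 0.0693]
wrist_force: [-4.3, 3.4, 11.4]
tool_pos: [0.554, -0.0484, 0.0692]
wrist_force: [-7.7, 3.2, 15.7]
tool_pos: [0.5708, -0.0551, 0.0692]
wrist_force: [-5.9, 1.7, 15.3]
tool_pos: [0.5875, -0.0618, 0.0692]
wrist_force: [-5.9, 2.9, 14.6]
time: 15.7
tool_pos: [0.5885, -0.0622, 0.0692]
ee_rot: [3.138, -0.002, 1.189]
wrist_force: [-3.2, 2.1, 12.5]
width: 0.0006
finger_force: 6.4
```

```bash

python3 -m crank '[[1,[0,0.004,0.001],[0,0,0]],[1,[0.004,0,0],[0,0,0]],[1,[0,0,0],[0,0,0]]]' | grep -E "pos|wrist_f"
for i in 1 2 3 4 5 6 7; do python3 -m crank '[[1,[0.006,0,0],[0,0,0]],[1,[0.006,0,0],[0,0,0]],[1,[0.006,0,0],[0,0,0]]]' | grep -E "pos|wrist_f"; done
python3 -m crank '[[1,[0.003,0,0],[0,0,0]],[1,[0,0,0],[0,0,0]]]'
```

```text
tool_pos: [0.5935, -0.0621, 0.0692]
wrist_force: [-5.6, -3.0, 15.4]
tool_pos: [0.6016, -0.047, 0.0693]
wrist_force: [-2.8, -5.8, 14.2]
tool_pos: [0.6085, -0.0303, 0.0693]
wrist_force: [-1.9, -5.9, 14.6]
tool_pos: [0.6152, -0.0135, 0.0693]
wrist_force: [-2.1, -6.8, 13.3]
tool_pos: [0.6219, 0.0033, 0.0693]
wrist_force: [-1.5, -5.8, 12.7]
tool_pos: [0.6285, 0.0201, 0.0693]
wrist_force: [-2.0, -5.5, 13.6]
tool_pos: [0.6352, 0.0369, 0.0692]
wrist_force: [-1.2, -6.1, 13.2]
tool_pos: [0.6419, 0.0537, 0.0693]
wrist_force: [-1.9, -5.6, 12.8]
time: 18.3
tool_pos: [0.6432, 0.0571, 0.0692]
ee_rot: [3.132, 0.001, 1.188]
wrist_force: [-0.8, -4.6, 11.7]
width: 0.0003
finger_force: 6.3
```

```bash

python3 -m crank '[[1,[0.004,0,0.001],[0,0,0]],[1,[0,-0.004,0.001],[0,0,0]],[1,[0,-0.004,0.001],[0,0,0]]]' | grep -E "pos|wrist_f"
for i in 1 2 3 4 5 6 7 8; do python3 -m crank '[[1,[0,-0.006,0],[0,0,0]],[1,[0,-0.006,0],[0,0,0]],[1,[0,-0.006,0],[0,0,0]]]' | grep -E "pos|wrist_f"; done
python3 -m crank '[[1,[0,0,0],[0,0,0]],[1,[0,0,0],[0,0,0]]]'
```

```text
tool_pos: [0.6418, 0.0632, 0.0692]
wrist_force: [5.3, -4.4, 16.4]
tool_pos: [0.6254, 0.0711, 0.0692]
wrist_force: [4.9, -2.9, 15.0]
tool_pos: [0.6088, 0.078, 0.0692]
wrist_force: [5.6, -2.7, 15.1]
tool_pos: [0.5923, 0.0848, 0.0692]
wrist_force: [7.2, -3.2, 15.5]
tool_pos: [0.5757, 0.0916, 0.0692]
wrist_force: [6.1, -3.5, 16.3]
tool_pos: [0.5592, 0.0984, 0.0692]
wrist_force: [6.3, -2.8, 15.6]
tool_pos: [0.5426, 0.1052, 0.0692]
wrist_force: [6.1, -2.7, 16.3]
tool_pos: [0.526, 0.112, 0.0692]
wrist_force: [7.1, -3.7, 16.1]
tool_pos: [0.5095, 0.1189, 0.0692]
wrist_force: [6.4, -3.3, 16.4]
time: 21.2
tool_pos: [0.5085, 0.1192, 0.0691]
ee_rot: [3.123, -0.007, 1.189]
wrist_force: [3.5, -1.7, 19.3]
width: -0.0001
finger_force: 9.3
```

```bash

python3 -m crank '[[1,[-0.006,-0.003,-0.001],[0,0,0]],[1,[-0.006,0,-0.001],[0,0,0]],[1,[-0.006,0,0],[0,0,0]]]' | grep -E "pos|wrist_f"
for i in 1 2 3; do python3 -m crank '[[1,[-0.006,0,0],[0,0,0]],[1,[-0.006,0,0],[0,0,0]],[1,[-0.006,0,0],[0,0,0]]]' | grep -E "pos|wrist_f"; done
python3 -m crank '[[1,[0,0,-0.01],[0,0,0]],[1,[0,0,-0.04],[0,0,0]],[1,[0,0,-0.04],[0,0,0]],[1,[0,0,-0.02],[0,0,0]],[1,[0,0,0],[0,0,0]],[1,[0,0,0],[0,0,0]]]'
python3 - <<'E'
from bench import vision
from h import *
s=vision.snapshot("top");P=pts(s)
m=(abs(P[...,2]-.07)<.008)&(s["z_map"]>0);m[:140]=0;m[260:]=0;m[:,:285]=0;m[:,395:]=0
Q=P[m];c=np.array([.548,.029]);a=np.radians(158.1);L=(Q[:,:2]-c)@np.array([[np.cos(a),-np.sin(a)],[np.sin(a),np.cos(a)]])
for x in(-1,0,1):
  for y in(-1,0,1):
    if x or y:
      k=(abs(L[:,0]-x*.075)<.012)&(abs(L[:,1]-y*.068)<.012);print(x,y,k.sum(),np.median(Q[k][:,2]).round(4) if k.any() else None)
g=s["color"].max(-1);b=(g<75).astype(np.uint8);b[:165]=0;b[200:]=0;b[:,:315]=0;b[:,348:]=0
n,l,st,ce=cv2.connectedComponentsWithStats(b)
for i in range(1,n):
  if st[i,4]>15:print("vent",st[i],ray(s,*ce[i],.083),P[l==i][:,2].mean())
cv2.imwrite("pics/c1.png",cv2.resize(s["color"][130:260,270:430,::-1],None,fx=4,fy=4,interpolation=2))
E
```

```text
tool_pos: [0.4968, 0.1067, 0.0692]
wrist_force: [2.0, 7.7, 14.6]
tool_pos: [0.49, 0.0902, 0.0692]
wrist_force: [1.8, 6.6, 14.9]
tool_pos: [0.4833, 0.0734, 0.0692]
wrist_force: [2.2, 6.2, 14.9]
tool_pos: [0.4767, 0.0566, 0.0692]
wrist_force: [2.2, 6.8, 15.5]
time: 23.0
tool_pos: [0.4707, 0.0539, 0.1724]
ee_rot: [-3.141, 0.001, 1.189]
wrist_force: [-1.3, -0.2, -0.0]
width: 0.0002
finger_force: 0.0
-1 -1 70 0.0703
-1 0 81 0.0697
-1 1 74 0.0693
0 -1 0 None
0 1 1 0.0728
1 -1 0 None
1 0 0 None
1 1 46 0.0698
vent [335 165  13   5  40] [0.6394447  0.01441157 0.083     ] 0.0003550384699461364
vent [327 179  16   6  56] [0.5978706  0.03853715 0.083     ] 0.41406795348134395
```

View pics/c1.png

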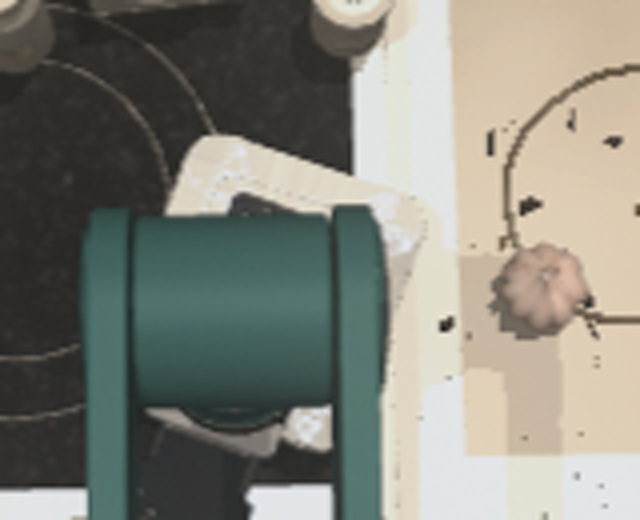

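The arm hides part of the lid around (240,310), but the visible edge reads 0.069 to 0.070 m. Contact height was also an even 0.0692 m all round, so the lid is flush. Next is the vent plug.

```bash

python3 -m crank '[[1,[0.011,0.038,0],[0,0,0]],[1,[0.011,0.038,0],[0,0,0]],[1,[0.0115,0.037,0],[0,0,0]],[1,[0,0,0],[0,0,0]],[1,[0,0,0.03],[0,0,0]],[1,[0,0,0.03],[0,0,0]],[1,[0,0,0.022],[0,0,0]],[1,[0,0,0],[0,0,0]]]' | grep -E "pos|wrist_f"
for i in 1 2 3 4; do python3 -m crank '[[1,[0,0,0.001],[0,0,0]],[1,[0,0,0.001],[0,0,0]],[1,[0,0,0],[0,0,0]]]' | grep -E "pos|wrist_f"; done
```

```text
tool_pos: [0.5838, 0.0431, 0.0855]
wrist_force: [-0.8, 0.3, -0.6]
tool_pos: [0.5891, 0.0429, 0.091]
wrist_force: [-0.6, -0.4, -0.6]
tool_pos: [0.5885, 0.0429, 0.0877]
wrist_force: [0.3, -0.1, 0.1]
tool_pos: [0.5883, 0.0429, 0.0852]
wrist_force: [-0.2, 0.2, -0.5]
tool_pos: [0.5886, 0.0429, 0.0836]
wrist_force: [0.1, 0.0, -0.4]
```

```bash

for i in 1 2 3 4 5 6; do python3 -m crank '[[1,[0,0,0.001],[0,0,0]],[1,[0,0,0.001],[0,0,0]],[1,[0,0,0],[0,0,0]]]' | grep -E "pos|wrist_f"; done
```

```text
tool_pos: [0.5886, 0.0429, 0.0817]
wrist_force: [-1.7, -0.0, 2.8]
tool_pos: [0.5886, 0.0429, 0.0794]
wrist_force: [-0.6, 1.1, 3.0]
tool_pos: [0.5886, 0.0429, 0.0778]
wrist_force: [-0.9, 0.5, 4.2]
tool_pos: [0.5887, 0.0429, 0.0776]
wrist_force: [-3.5, 1.0, 10.5]
tool_pos: [0.5888, 0.0429, 0.0774]
wrist_force: [-6.4, -0.3, 16.7]
tool_pos: [0.5889, 0.0429, 0.0773]
wrist_force: [-8.8, -0.3, 22.3]
```

Fully in: it stopped hard at 0.0775. I'll back off clear of the lid and check.

```bash

python3 -m crank '[[1,[0,0,-0.01],[0,0,0]],[1,[0,0,-0.03],[0,0,0]],[1,[0,0,-0.04],[0,0,0]],[1,[0,0,-0.045],[0,0,0]],[1,[0,0,0],[0,0,0]]]' | grep -E "pos|wrist_f"
for i in 1 2; do python3 -m crank '[[1,[-0.045,0.015,0],[0,0,0]],[1,[-0.045,0.015,0],[0,0,0]],[1,[-0.045,0.015,0],[0,0,0]],[1,[-0.045,0.015,0],[0,0,0]],[1,[0,0,0],[0,0,0]],[1,[0,0,0],[0,0,0]]]' | grep -E "pos|wrist_f"; done
python3 - <<'E'
from bench import vision
from h import *
s=vision.snapshot("top");P=pts(s)
m=(abs(P[...,2]-.07)<.008)&(s["z_map"]>0);m[:140]=0;m[260:]=0;m[:,:285]=0;m[:,395:]=0
Q=P[m];c=np.array([.548,.029]);a=np.radians(158.1);L=(Q[:,:2]-c)@np.array([[np.cos(a),-np.sin(a)],[np.sin(a),np.cos(a)]])
for x in(-1,0,1):
  for y in(-1,0,1):
    if x or y:
      k=(abs(L[:,0]-x*.075)<.012)&(abs(L[:,1]-y*.068)<.012);print(x,y,k.sum(),np.median(Q[k][:,2]).round(4) if k.any() else None)
g=s["color"].max(-1);b=(g<75).astype(np.uint8);b[:172]=0;b[200:]=0;b[:,:320]=0;b[:,348:]=0
n,l,st,ce=cv2.connectedComponentsWithStats(b)
for i in range(1,n):
  if st[i,4]>15:print("vent",st[i],ray(s,*ce[i],.078),P[l==i][:,2].mean())
cv2.imwrite("pics/t2.png",s["color"][:,:,::-1])
E
```

```text
tool_pos: [0.5919, 0.0429, 0.2039]
wrist_force: [-0.6, -0.0, -0.4]
tool_pos: [0.5765, -0.1473, 0.1946]
wrist_force: [-0.4, -0.3, 0.9]
tool_pos: [0.566, -0.3349, 0.1952]
wrist_force: [-0.0, 0.1, 0.2]
-1 -1 70 0.0696
-1 0 83 0.0694
-1 1 70 0.0702
0 -1 81 0.0693
0 1 83 0.0699
1 -1 75 0.0692
1 0 87 0.0701
1 1 75 0.0694
vent [328 183   7   7  43] [0.58899855 0.04460229 0.078     ] 0.07698822485447253
```

View pics/t2.png

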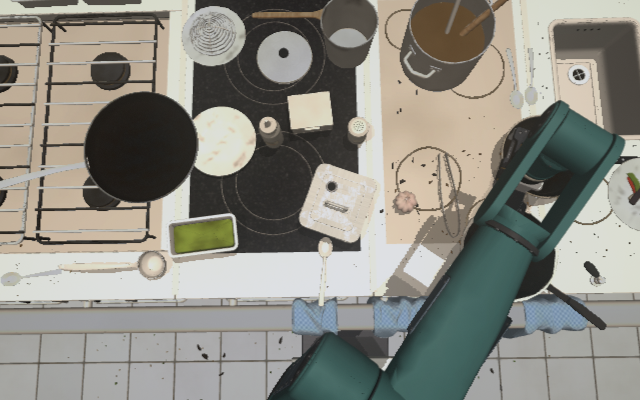

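The lid, around (340,204), is level at 69 to 70 mm on all eight edge points. The vent top at (332,186) is down at 77 mm, and the garlic (405,202), spoon, herb pan, bottle and pepper have not moved. The arm is clear, so I'm handing in.

```bash
python3 -c "
from bench import robot
print(robot.close_job())"
```

```text
the job is handed in; nothing more can be done
None
```

The lid is pressed flush all the way round, starting at the corner by the vent plug; the plug was then pushed fully in, nothing else was moved, and the job is handed in.

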